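Check two slide rails and mark the one that binds

ROBOT

A 7-joint arm with a two-finger parallel gripper is mounted at the origin on a cart in front of the work surface, level with it; the furniture and walls round the work are solid. World frame = base frame: x ahead of the robot, y to its left, z up, the work surface at z = 0. Lengths are in mm, angles in rad, forces in N, time in s.
With the tool pointing down it reaches from about 425 to 825 mm from the base axis. Payload 3.6 kg.
Tool frame: the origin (TCP) lies on the centre line of the jaws, within the pads' length; the fingertips stand 17 mm ahead of it and the grasp point (between the pads) lies 2 mm behind it (arm.tip_extent is the distance from the TCP to the fingertips, in mm); z points along the fingers, y is the line along which they close (so a half turn about z gives the same grasp; the last joint's range is limited). The gripper opens to 93 mm and grips with 3 to 60 N. Pads are 15 mm wide; open, the fingers measure 128 mm over their backs; the gripper's body (75 mm by 188 mm) begins 65 mm behind the grasp point.
Start: joints at [1.079, 0.615, -0.013, 1.423, 0.008, 1.103, -0.04], TCP at [291.365, -581.006, 213.24] pointing down, gripper open.
Joint ranges: [-3.12, 3.12], [-0.3, 2.06], [-1.34, 1.32], [0.26, 2.42], [-1.36, 4.5], [0.01, 1.98], [-2.84, 2.84]. Speed limits (rad/s): [2.79, 2.79, 3.14, 3.14, 3.14, 3.14, 3.14].

INTERFACE

Orientations are given as a rotation vector (axis times angle).
In Python, from cell import readout, eyes, arm, nets gives the robot as it stands.
- The arm moves only by the shell command python3 -m creep 'ROWS'. ROWS is JSON, a list of rows, each a list of 3 entries, a list of its own where there are three numbers: the shift along the world's x, y, z in mm, then the turn about the world's z in degrees, then the opening, from 0 (shut) to 1 (fully open). In form: [[[tx, ty, tz], spin, fingers], ...]. A call has 1 to 8 rows; each row is the pose to reach, as a shift and turn from the pose commanded when the call began; what a row does not reach only later rows make up. A row lasts 1/10 s, in which the tool goes at most 50 mm and 8.59 degrees, less where a joint would pass 70% of its speed; a pose out of reach is approached as far as the arm can. A call with a gripper value outside its range is refused whole. The fingers move at their own pace and stop on an object; the grip force is fixed at half the most. Time passes only in rows, so rows that repeat a pose let the fingers close. It gives the time, the measured TCP pose, the force, the opening and the grip force at its end, in the units of the state.
- readout.observe(): the state, without advancing time (a new reading comes with each control period).
- eyes.snapshot(name): name is "side" or "top" or "wrist"; returns a dict with "img" (400x640x3 uint8, red, green, blue), "fx", "fy", "cx", "cy" (pixels), "world_to_cam" (4x4, takes a point from world to camera coordinates); the wrist camera has in their place "mount" (4x4, takes a point from camera to tool coordinates, whose origin is the TCP and whose axes are the flange's). Camera axes: x right, y up, looking along -z (the intrinsics and any distortion apply to the point x, -y, -z); pixel columns grow to the right and rows downward; lengths in mm; the calibration is good to about 2 mm. A picture is of the moment at which its call begins: read the wrist's pose just before it. There is no depth.
- arm.finish_job(): hands the job in; it is judged then, once.
Trained networks look in a picture, given as the dict that the camera call returned (one of the last four; its "shot" number tells which), for a name from the list of things; names that differ only in an ending like _2 or _b are one class to them, and where a whole thing is asked for, a point or a joint stands for the part that bears it (a point fixed in the world has none). Each returns a list of dicts, best first, with "score" (0 to 1); they miss things now and then, are a little off and sometimes report something else, mostly with a low value. They report only what shows in the picture. A call takes as long as a camera call. They do not tell look-alikes from the thing itself.
- nets.recognise(picture, label): "position" ([column, row] as shares, 0 to 1, of the picture: columns of its width, rows of its height, amid what is visible of it).
- nets.trace(picture, label): "mask" (400x640 bool, what is visible of it) and "position" ([column, row] as shares, 0 to 1, of the picture: columns of its width, rows of its height, amid what is visible of it).
The state is a dict: "clock": time; "q": joint angles; "qd": joint speeds; "effort": joint torques, N m; "position": TCP position; "tool_rot": TCP orientation; "force": force on the tool from outside, world axes, zero at the start; "wrist_torque": the same for the moment, N m; "opening": opening from 0.0 (shut) to 1.0 (fully open); "gripper_force": force on a finger pad.
Only numpy, scipy, OpenCV 4.12 (cv2) and the standard library are available. Lean on these libraries where they do the work, as an engineer would, in place of code of your own. Each camera call takes 0.05 s, during which the arm holds its last target. There are 200 camera calls.

TASK

Two slide rails are fixed to the bench for checking: push the carriage of each away from its wooden pad as far as it will go, and leave both carriages where they stop. One of them binds well short of its end stop: mark that rail as rejected by standing the larger of the two brass weights upright on its wooden pad, and let go. Leave the smaller weight alone.

Things in the scene. Friction and masses are not known exactly. Their poses are not given: they have to be found in the camera images.
- rail_a: One of two like slide rails, 56 x 180 mm, fixed to the bench; one binds less than half-way, unseen from outside. Origin: centre of its underside; y runs along it. Square wooden pad, 54 x 54 mm, flat top 12 mm up, centred at y = -63 mm. Grey carriage, 44 mm wide, 40 mm along y, top 28 mm up, slides in +y away from the pad to a dark end stop (face at y = +72 mm, 26 mm high).
- rail_b: One of two like slide rails, 56 x 180 mm, fixed to the bench; one binds less than half-way, unseen from outside. Origin: centre of its underside; y runs along it. Square wooden pad, 54 x 54 mm, flat top 12 mm up, centred at y = -63 mm. Grey carriage, 44 mm wide, 40 mm along y, top 28 mm up, slides in +y away from the pad to a dark end stop (face at y = +72 mm, 26 mm high).
- knob_a (a point): Centre of the black upright knob (18 mm diameter, 36 to 60 mm above the bench) in the middle of the carriage of rail_a. The knob starts at rail y = -10 to -4 mm; a free carriage slides until it meets the end stop, knob at y = +50 mm. It takes about 1.5 N to slide and stays where it is left.
- knob_b (a point): Centre of the black upright knob (18 mm diameter, 36 to 60 mm above the bench) in the middle of the carriage of rail_b. The knob starts at rail y = -10 to -4 mm; a free carriage slides until it meets the end stop, knob at y = +50 mm. It takes about 1.5 N to slide and stays where it is left.
- weight_mid (a point): Centre (half-way up, 15 mm above its foot) of the larger brass weight, round, 32 mm diameter, 30 mm high with a small knob top, about 0.16 kg, standing loose on the bench.
- small_weight_mid (a point): Centre (half-way up, 11.5 mm above its foot) of the smaller brass weight, 25 mm diameter, 23 mm high, same shape; not to be disturbed.
Mind the look-alikes: they are no part of the job. Leave any black or orange look-alike of the part that bears weight_mid alone.

How it is judged:
By the outcome, as a careful person would: the job done as asked, in the order asked, and still so for the second after the job is handed in, with the robot touching nothing.
It also fails if it takes over 56 s, if anything falls off the work surface, if the arm or the gripper's body presses on something with over 40 N, if the wrist force passes 120 N, or if a joint passes its speed limit or range.

## Working session

There is one attempt and no reset: what is moved stays moved. The work goes in short steps, Python scripts to look and compute and a shell command to move; the robot and the scene stay as the last step left them, time stands still between calls to the robot, and variables do not carry over. Pictures are saved under pics/ and viewed, at most 10 in all, crops included, and the job is handed in when it is done.

```bash
mkdir -p pics; cat > h.py <<'E'
import numpy as np,cv2
from cell import readout,eyes,arm,nets
from scipy.spatial.transform import Rotation as R
def ray(s,uv,st=None):
    if 'world_to_cam' in s: M=np.linalg.inv(np.array(s['world_to_cam']))
    else:
        T=np.eye(4);T[:3,:3]=R.from_rotvec(st['tool_rot']).as_matrix();T[:3,3]=st['position'];M=T@np.array(s['mount'])
    d=np.array([(uv[0]-s['cx'])/s['fx'],-(uv[1]-s['cy'])/s['fy'],-1.])
    return M[:3,3],M[:3,:3]@d
def at(s,uv,z,st=None):
    o,d=ray(s,uv,st);return (o+d*(z-o[2])/d[2]).round(1)
def save(s,n,crop=None,k=1):
    im=s['img'][:,:,::-1]
    if crop: im=im[crop[1]:crop[3],crop[0]:crop[2]]
    cv2.imwrite('pics/'+n,cv2.resize(im,None,fx=k,fy=k,interpolation=cv2.INTER_CUBIC))
E
python3 - <<'E'
from h import *
s=eyes.snapshot('top');save(s,'top.png')
print([k for k in s])
for l,z in [('rail_a',10),('knob_a',48),('weight_mid',15),('small_weight_mid',11)]:
    for d in nets.recognise(s,l)[:6]:
        uv=np.array(d['position'])*[640,400];print(l,round(d['score'],2),uv.round(),at(s,uv,z))
s=eyes.snapshot('side');save(s,'side.png')
st=readout.observe();print(st['position'],st['tool_rot'],st['clock'])
E
```

```text
['img', 'fx', 'fy', 'cx', 'cy', 'world_to_cam', 'shot']
rail_a 0.82 [257. 247.] [466.6 288.3  10. ]
rail_a 0.76 [256. 194.] [606.7 295.   10. ]
knob_a 0.74 [254. 192.] [606.7 291.1  48. ]
knob_a 0.56 [258. 246.] [468.7 278.8  48. ]
weight_mid 0.68 [374. 194.] [604.  -18.7  15. ]
weight_mid 0.65 [209. 168.] [676.9 420.4  15. ]
weight_mid 0.61 [316. 213.] [554.2 134.3  15. ]
weight_mid 0.45 [334. 194.] [605.   87.4  15. ]
weight_mid 0.41 [443. 204.] [ 573.6 -198.8   15. ]
small_weight_mid 0.54 [373. 160.] [696.4 -17.6  11. ]
[ 291.26326991 -580.79592678  212.85867122] [-3.05632844e+00 -7.23438508e-01  2.87350724e-04] 0.3
```

View pics/top.png

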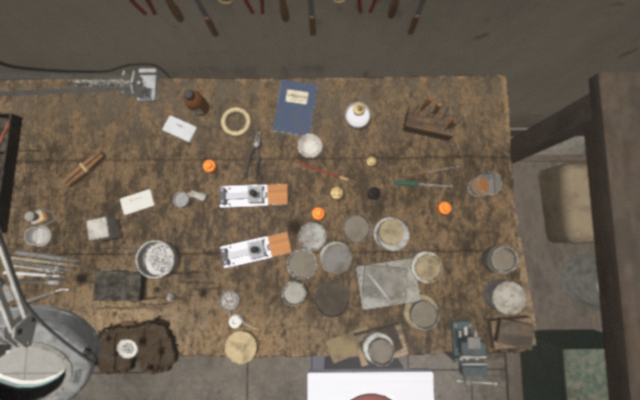

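View pics/side.png

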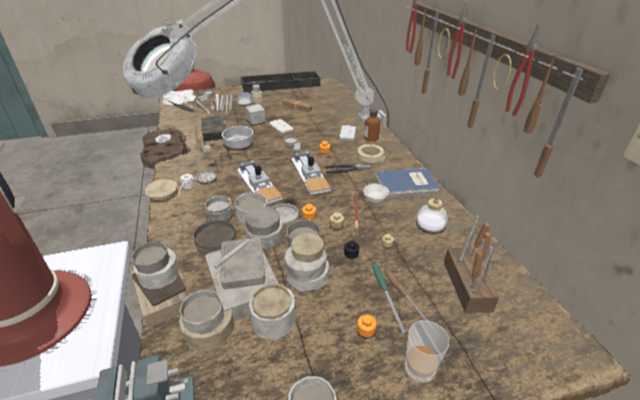

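```bash
python3 - <<'E'
from h import *
s=eyes.snapshot('top');save(s,'crop.png',(200,140,400,280),4)
for n,uv,z in [('big?',(336.5,193),15),('small?',(371.5,161),11)]: print(n,at(s,uv,z))
for d in nets.trace(s,'rail_a')[:3]:
    m=d['mask'];ys,xs=np.nonzero(m)
    P=np.array([at(s,(x,y),12)[:2] for x,y in zip(xs,ys)],np.float32)
    print(d['score'],cv2.minAreaRect(P))
E
```

```text
big? [606.5  80.5  15. ]
small? [692.6 -14.4  11. ]
0.85 ((460.9639587402344, 292.9918518066406), (57.16046142578125, 182.07701110839844), 12.327134132385254)
0.61 ((603.5064086914062, 301.2929382324219), (55.99528121948242, 180.61709594726562), 2.1563467979431152)
```

View pics/crop.png

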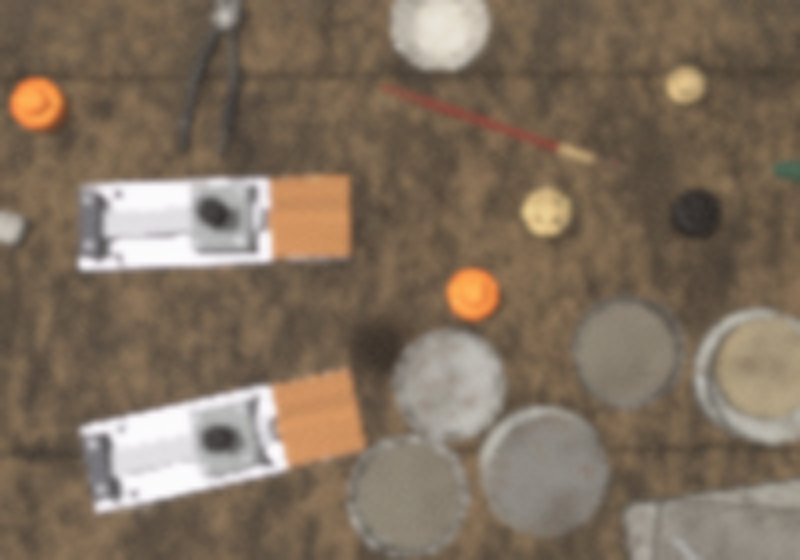

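```bash
python3 -m creep '[[[50,50,20],8,0.5],[[100,95,20],16,0.3],[[150,135,20],24,0],[[190,185,20],26.5,0],[[210,235,20],26.5,0],[[225,280,20],26.5,0],[[235,330,20],26.5,0],[[240,380,20],26.5,0]]'
```

```text
clock: 1.2
position: [516.8, -261.7, 233.2]
tool_rot: [2.809, 1.405, 0.001]
force: [0.7, 0.3, -0.2]
opening: 0.363
gripper_force: 0.0
```

Candidates for the larger weight in the top view: brass (336,193) larger, brass (371,161) smaller, black (374,193), orange (209,166), (318,213) and (445,208). In the close crop, the brass one at crop (547,211) is clearly bigger than the brass one at (686,85). I choose (336,193). Pads lie at the right ends of both rails.

```bash
python3 -m creep '[[[5,50,0],8,0],[[10,100,0],16,0],[[15,150,0],24,0],[[20,200,0],32,0],[[25,250,0],39,0],[[30,300,0],39,0],[[30,350,0],39,0],[[30,390,0],39,0]]'; python3 -m creep '[[[0,0,0],0,0],[[0,0,0],0,0],[[0,0,0],0,0]]'
python3 - <<'E'
from h import *
st=readout.observe();s=eyes.snapshot('wrist');save(s,'w1.png')
print(st['position'],st['tool_rot'],st['opening'],s['mount'])
for l,z in [('rail_a',12),('knob_a',60),('weight_mid',15)]:
    for d in nets.trace(s,l)[:4]:
        ys,xs=np.nonzero(d['mask']);uv=np.array(d['position'])*[640,400];print(l,round(d['score'],2),uv.round(),at(s,uv,z,st))
        if l=='rail_a': print(cv2.minAreaRect(np.array([at(s,(x,y),z,st)[:2] for x,y in zip(xs[::5],ys[::5])],np.float32)))
E
```

```text
clock: 2.0
position: [545.3, 129.6, 233.4]
tool_rot: [-2.177, -2.264, -0.002]
force: [1.0, -0.0, 0.6]
opening: 0.006
gripper_force: 0.0
clock: 2.3
position: [545.9, 124.2, 233.0]
tool_rot: [2.182, 2.259, -0.002]
force: [-0.2, -0.1, -1.6]
opening: 0.004
gripper_force: 0.0
[545.93691729 124.2411415  233.00314821] [ 2.18204868e+00  2.25867260e+00 -1.98123721e-03] 0.0035958121267896655 [[-2.95233503e-04  9.59560636e-01  2.81501863e-01  7.87249851e+01]
 [ 9.99999712e-01  4.80221859e-04 -5.88161558e-04 -7.29133257e-01]
 [-6.99560027e-04  2.81501608e-01 -9.59560501e-01 -1.70753773e+02]
 [ 0.00000000e+00  0.00000000e+00  0.00000000e+00  1.00000000e+00]]
rail_a 0.93 [251.  56.] [461.5 274.1  12. ]
((466.3822937011719, 270.72509765625), (55.4573974609375, 135.93251037597656), 12.157967567443848)
rail_a 0.76 [367.  58.] [602.2 277.   12. ]
((603.8597412109375, 274.00250244140625), (55.601593017578125, 127.30851745605469), 2.1565845012664795)
knob_a 0.97 [248.  37.] [468.8 283.3  60. ]
knob_a 0.55 [370.  39.] [597.2 285.6  60. ]
weight_mid 0.91 [356. 210.] [603.3  83.5  15. ]
weight_mid 0.62 [322. 175.] [553.3 131.6  15. ]
weight_mid 0.41 [355. 267.] [608.7  -4.2  15. ]
```

View pics/w1.png

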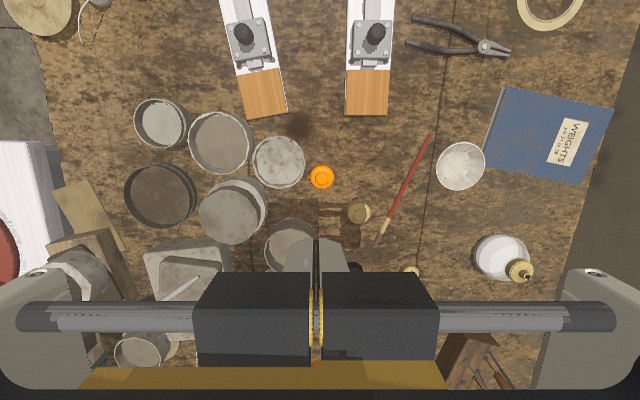

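The view shows both rails: knobs at (243,35) and (375,35), pads at (263,93) and (367,92). The big brass weight is at (358,212) and the orange one at (322,177). Next I'll push the right rail's carriage, at x≈603.

```bash
python3 -m creep '[[[20,45,0],0,0],[[40,90,0],0,0],[[58,121,-20],0,0],[[58,121,-68],0,0],[[58,121,-116],0,0],[[58,121,-160],0,0],[[58,121,-174],0,0],[[58,121,-174],0,0]]'; python3 -m creep '[[[0,10,0],0,0],[[-0.5,20,0],0,0],[[-1,30,0],0,0],[[-1,35,0],0,0],[[-1,40,0],0,0],[[-1,40,0],0,0]]'; python3 -m creep '[[[0,4,0],0,0],[[0,8,0],0,0],[[0,12,0],0,0],[[0,12,0],0,0]]'
```

```text
clock: 3.3
position: [602.7, 245.8, 57.2]
tool_rot: [-2.18, -2.26, 0.007]
force: [0.3, 0.6, -0.9]
opening: 0.01
gripper_force: 0.0
clock: 3.9
position: [602.4, 288.6, 59.5]
tool_rot: [-2.178, -2.264, -0.001]
force: [-0.3, -0.4, -0.3]
opening: 0.009
gripper_force: 0.0
clock: 4.3
position: [602.4, 300.3, 59.1]
tool_rot: [-2.178, -2.263, -0.001]
force: [-0.9, -0.7, 0.1]
opening: 0.006
gripper_force: 0.0
```

```bash
python3 -m creep '[[[0,4,0],0,0],[[0,8,0],0,0],[[-0.5,12,0],0,0],[[-0.5,16,0],0,0],[[-0.5,16,0],0,0]]';  python3 -m creep '[[[0,4,0],0,0],[[0,8,0],0,0],[[-0.5,12,0],0,0],[[-0.5,12,0],0,0]]'; python3 - <<'E'
from h import *
st=readout.observe();s=eyes.snapshot('wrist');save(s,'w2.png')
for l,z in [('knob_a',60)]:
    for d in nets.trace(s,l)[:4]:
        uv=np.array(d['position'])*[640,400];print(l,round(d['score'],2),uv.round(),at(s,uv,z,st))
E
```

```text
clock: 4.8
position: [601.8, 316.6, 59.2]
tool_rot: [-2.178, -2.263, -0.001]
force: [-0.1, -1.1, 0.4]
opening: 0.007
gripper_force: 0.0
clock: 5.2
position: [601.2, 328.6, 59.2]
tool_rot: [-2.178, -2.263, -0.001]
force: [-0.7, -0.5, 0.7]
opening: 0.0
gripper_force: 0.0
knob_a 0.61 [343. 245.] [618.  331.9  60. ]
```

View pics/w2.png

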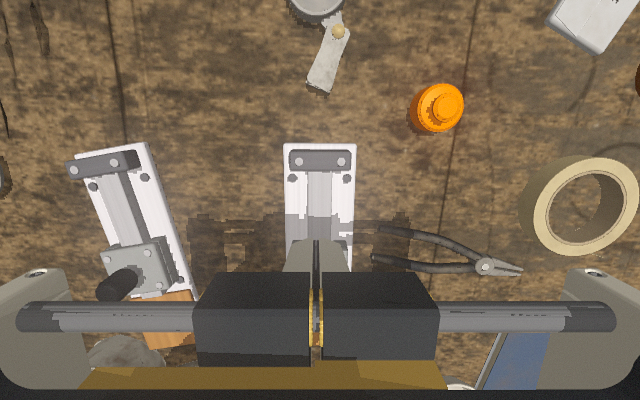

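```bash
python3 - <<'E'
from h import *
st=readout.observe();s=eyes.snapshot('wrist')
def proj(p):
    T=np.eye(4);T[:3,:3]=R.from_rotvec(st['tool_rot']).as_matrix();T[:3,3]=st['position'];M=np.linalg.inv(T@np.array(s['mount']))
    c=M[:3,:3]@p+M[:3,3];return (s['cx']+s['fx']*c[0]/-c[2],s['cy']+s['fy']*c[1]/c[2])
c=np.array([602.9,300.4,0]);dy=np.array([-.038,.999,0]);dx=np.array([.999,.038,0])
for n,x,y,z in [('stop',0,72,26),('carr front L @50',-22,70,28),('front R@50',22,70,28),('rearR @50',22,30,28),('knobtop@50',0,50,60),('front L@-7',-22,13,28),('front R@-7',22,13,28)]:
    print(n,np.round(proj(c+dx*x+dy*y+np.array([0,0,z]))))
print(np.round(proj(np.array(st['position'])+[0,0,-17])))
c=np.array([461.7,292.2,0]);dy=np.array([-.21,.977,0])
print([np.round(proj(c+dy*y+np.array([0,0,z]))) for y,z in ((-7,60),(72,26))])
s=eyes.snapshot('side');save(s,'side2.png',(220,130,380,230),5)
E
```

```text
stop [317. 170.]
carr front L @50 [285. 173.]
front R@50 [348. 173.]
rearR @50 [347. 227.]
knobtop@50 [317. 215.]
front L@-7 [288. 248.]
front R@-7 [346. 248.]
[316. 238.]
[array([108., 300.]), array([ 99., 176.])]
```

View pics/side2.png

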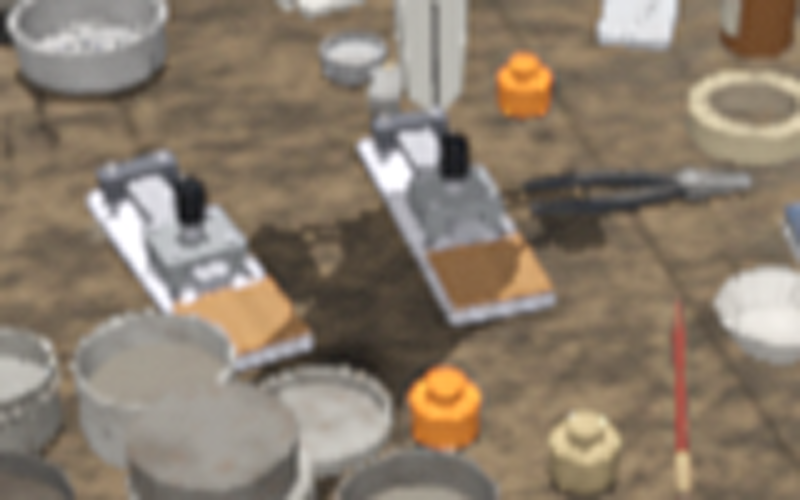

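```bash
python3 - <<'E'
from h import *
st=readout.observe();s=eyes.snapshot('side');M=np.array(s['world_to_cam'])
def proj(p):
    c=M[:3,:3]@p+M[:3,3];return np.round((np.array([s['cx']+s['fx']*c[0]/-c[2],s['cy']+s['fy']*c[1]/c[2]])-[220,130])*5)
c=np.array([602.9,300.4,0]);dy=np.array([-.038,.999,0])
for y in (-7,10,50): print(y,proj(c+dy*y+[0,0,60]),proj(c+dy*y+[0,0,36]))
print('tip',proj(np.array(st['position'])-[0,0,17]),'stop',proj(c+dy*72+[0,0,26]),st['position'],'padend',proj(c-dy*90))
E
```

```text
-7 [449. 131.] [450. 169.]
10 [440. 116.] [440. 154.]
50 [418.  81.] [419. 119.]
tip [431. 130.] stop [408. 116.] [601.7050064  326.99414326  59.10677259] padend [499. 309.]
```

```bash
python3 - <<'E'
from h import *
print(arm.tip_extent,[a for a in dir(arm) if a[0]!='_'])
st=readout.observe();s=eyes.snapshot('wrist')
T=np.eye(4);T[:3,:3]=R.from_rotvec(st['tool_rot']).as_matrix();T[:3,3]=st['position'];M=np.linalg.inv(T@np.array(s['mount']))
for z in(17,8,0):
  for dy in (-7.5,0,7.5):
    p=np.array(st['position'])+[0,dy,-z]
    c=M[:3,:3]@p+M[:3,3];print(z,dy,np.round([s['cx']+s['fx']*c[0]/-c[2],s['cy']+s['fy']*c[1]/c[2]]))
E
```

```text
17.0 ['PlanningError', 'finish_job', 'tip_extent']
17 -7.5 [316. 248.]
17 0 [316. 238.]
17 7.5 [317. 228.]
8 -7.5 [316. 254.]
8 0 [317. 243.]
8 7.5 [317. 233.]
0 -7.5 [316. 259.]
0 0 [317. 248.]
0 7.5 [317. 238.]
```

The carriage has not moved: the knob is still at crop (455,155). The fingertips show at (435,105), about 16 mm higher than nominal, so they passed over the knob. I'll go back, descend lower and check from the side.

```bash
python3 -m creep '[[[0,0,30],0,0],[[0,0,40],0,0],[[1,-45,40],0,0],[[2,-83,40],0,0],[[2,-83,10],0,0],[[2,-83,-12],0,0],[[2,-83,-12],0,0],[[2,-83,-12],0,0]]'; python3 - <<'E'
from h import *
st=readout.observe();s=eyes.snapshot('side');save(s,'side3.png',(240,130,360,230),6);M=np.array(s['world_to_cam'])
def proj(p):
    c=M[:3,:3]@p+M[:3,3];return np.round((np.array([s['cx']+s['fx']*c[0]/-c[2],s['cy']+s['fy']*c[1]/c[2]])-[240,130])*6)
print(st['position'],proj(np.array(st['position'])-[0,0,17]),proj(np.array(st['position'])))
E
```

```text
clock: 6.3
position: [603.7, 244.7, 47.4]
tool_rot: [-2.179, -2.262, -0.001]
force: [-0.0, -0.2, -0.5]
opening: 0.005
gripper_force: 0.0
[603.73719834 244.71736186  47.36627362] [451. 271.] [451. 237.]
```

View pics/side3.png

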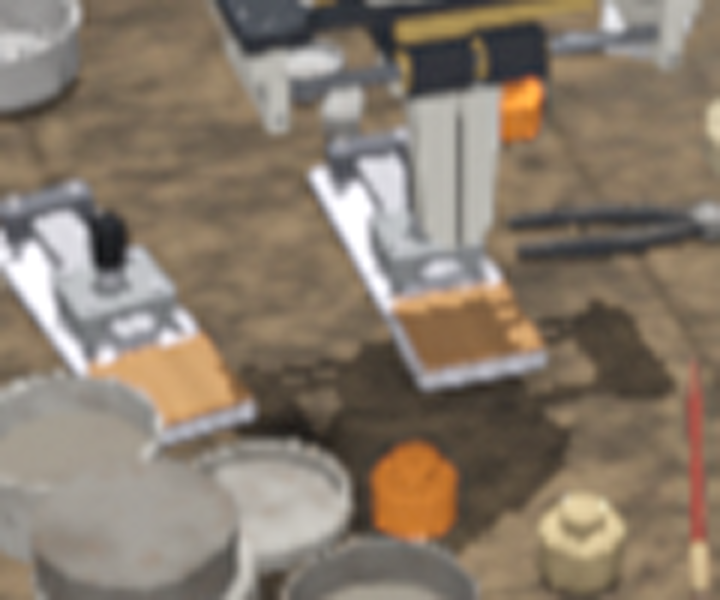

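Fingertip at (458,243), still in front of the knob. It now stands about level with the knob's lower half, so I'll push.

```bash
python3 -m creep '[[[0,10,0],0,0],[[-0.5,20,0],0,0],[[-1,30,0],0,0],[[-1,35,0],0,0],[[-1.5,40,0],0,0],[[-1.5,40,0],0,0]]'; python3 -m creep '[[[0,5,0],0,0],[[0,10,0],0,0],[[0,10,0],0,0]]'; python3 -m creep '[[[0,5,0],0,0],[[0,10,0],0,0],[[-1,15,0],0,0],[[-1,15,0],0,0]]'
```

```text
clock: 6.95
position: [602.2, 285.2, 47.3]
tool_rot: [-2.179, -2.263, -0.001]
force: [0.6, -0.0, 0.3]
opening: 0.006
gripper_force: 0.0
clock: 7.25
position: [601.9, 295.2, 47.0]
tool_rot: [-2.178, -2.263, -0.001]
force: [0.3, -0.3, -0.1]
opening: 0.008
gripper_force: 0.2
clock: 7.65
position: [601.1, 310.9, 47.1]
tool_rot: [-2.178, -2.263, -0.003]
force: [0.4, 0.6, 0.3]
opening: 0.007
gripper_force: 0.1
```

```bash
cat >> h.py <<'E'
def knobs(lab='knob_a',cam='side',z=48):
    s=eyes.snapshot(cam);st=readout.observe()
    print(np.round(st['position'],1),st['force'].round(1) if hasattr(st['force'],'round') else st['force'])
    for d in nets.trace(s,lab)[:4]:
        uv=np.array(d['position'])*[640,400];ys,xs=np.nonzero(d['mask'])
        print(lab,round(d['score'],2),uv.round(1),at(s,uv,z,st),'bbox',xs.min(),xs.max(),ys.min(),ys.max())
def sproj(p,s):
    M=np.array(s['world_to_cam']);c=M[:3,:3]@p+M[:3,3];return np.round([s['cx']+s['fx']*c[0]/-c[2],s['cy']+s['fy']*c[1]/c[2]],1)
E
python3 - <<'E'
from h import *
knobs();knobs(cam='top')
s=eyes.snapshot('side')
c=np.array([602.9,300.4,0]);dy=np.array([-.038,.999,0])
for y in (-7,10,30,50): print(y,sproj(c+dy*y+[0,0,48],s))
E
```

```text
[601.  310.8  47.2] [-0.1  0.2 -0.1]
knob_a 0.53 [305.7 163.5] [587.8 279.3  48. ] bbox 299 315 159 170
knob_a 0.51 [259.1 177.3] [458.9 247.9  48. ] bbox 248 269 165 187
[600.9 310.4  47.2] [ 0.2 -0.3 -0.8]
-7 [309.9 160.1]
10 [308. 157.]
30 [305.8 153.5]
50 [303.6 150.1]
```

```bash
cat >> h.py <<'E'
def comp(n,sc=(240,130,360,220),tc=(200,165,320,285)):
    a=eyes.snapshot('side')['img'];b=eyes.snapshot('top')['img'];w=eyes.snapshot('wrist')['img']
    f=lambda i,w_,h_:cv2.resize(i,(w_,h_),interpolation=cv2.INTER_CUBIC)
    A=f(a[sc[1]:sc[3],sc[0]:sc[2]],440,330);W=f(w[100:300],440,138) if 0 else f(w,432,270)
    B=f(b[tc[1]:tc[3],tc[0]:tc[2]],360,360)
    im=np.zeros((600,800,3),np.uint8);im[:330,:440]=A;im[330:600,:432]=W;im[:360,440:]=B
    cv2.imwrite('pics/'+n,im[:,:,::-1])
E
python3 -c "from h import *;comp('c1.png')"
```

```text
(no output)
```

View pics/c1.png

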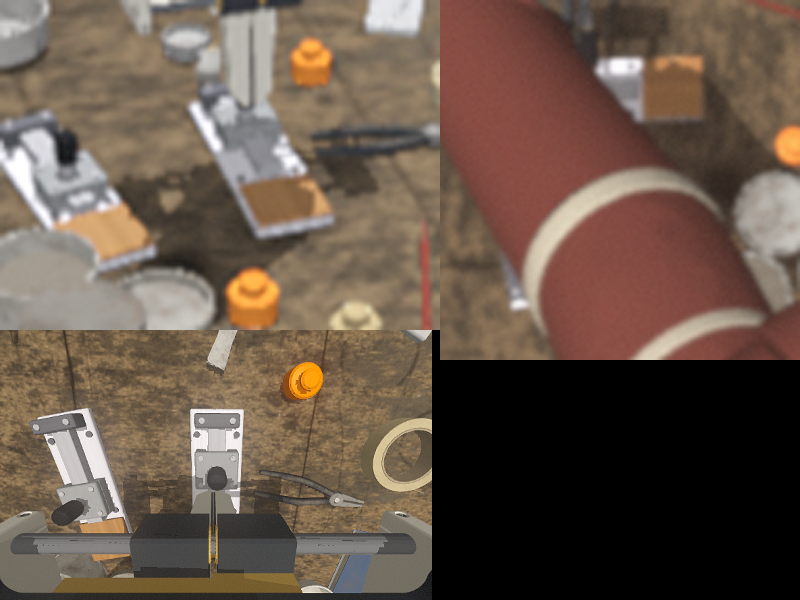

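Now it works: in the wrist view the knob at (217,478) is directly ahead of the fingers and the carriage has moved. I'll keep pushing.

```bash
python3 -m creep '[[[0,4,0],0,0],[[0,8,0],0,0],[[0,12,0],0,0],[[-0.5,16,0],0,0]]'; python3 -m creep '[[[0,3,0],0,0],[[0,6,0],0,0],[[0,9,0],0,0]]';python3 - <<'E'
from h import *
knobs(cam='wrist',z=60)
E
```

```text
clock: 8.45
position: [600.9, 325.3, 47.1]
tool_rot: [2.18, 2.262, -0.0]
force: [-0.1, -2.0, 0.1]
opening: 0.004
gripper_force: 0.9
clock: 8.75
position: [600.8, 332.6, 47.0]
tool_rot: [2.179, 2.26, -0.005]
force: [0.0, -5.7, 3.5]
opening: 0.008
gripper_force: 3.2
[600.8 332.5  47.1] [ 0.2 -5.1  2. ]
knob_a 0.8 [130.8 276.7] [488.6 315.7  60. ] bbox 89 172 247 300
knob_a 0.76 [318.7 211.6] [600.9 361.3  60. ] bbox 288 352 180 241
```

```bash
python3 -m creep '[[[0,2,0],0,0],[[0,4,0],0,0],[[0,4,0],0,0]]'; python3 - <<'E'
from h import *
s=eyes.snapshot('wrist');st=readout.observe();save(s,'w3.png')
T=np.eye(4);T[:3,:3]=R.from_rotvec(st['tool_rot']).as_matrix();T[:3,3]=st['position'];s['world_to_cam']=np.linalg.inv(T@np.array(s['mount']))
c=np.array([602.9,300.4,0]);dy=np.array([-.038,.999,0])
print('knobtop@50',sproj(c+dy*50+[0,0,60],s),sproj(c+dy*50+[0,0,36],s),'stop',sproj(c+dy*72+[0,0,26],s))
g=s['img'].mean(2);print([(r,int(g[r,290:300].mean())) for r in range(140,200,3)])
print(st['position'],st['force'])
E
```

```text
clock: 9.15
position: [600.8, 332.8, 47.0]
tool_rot: [2.179, 2.256, -0.013]
force: [-0.7, -8.7, 5.7]
opening: 0.007
gripper_force: 4.5
knobtop@50 [318.  230.3] [317.8 216.7] stop [317.7 180.6]
[(140, 121), (143, 98), (146, 90), (149, 122), (152, 236), (155, 240), (158, 83), (161, 126), (164, 130), (167, 165), (170, 171), (173, 159), (176, 127), (179, 105), (182, 117), (185, 172), (188, 176), (191, 192), (194, 185), (197, 152)]
[600.78389045 332.75227763  47.00774251] [-2.02614678 -9.40801855  4.08955126]
```

Rail 2 (x≈602) is free: it is stopped hard at its end stop. Next is the other rail.

```bash
python3 -m creep '[[[0,-20,0],0,0],[[0,-25,30],0,0],[[0,-30,60],3,0],[[-35,-55,60],6,0],[[-75,-80,60],10,0],[[-110,-93,60],10,0],[[-129,-93,60],10,0],[[-129,-93,40],10,0]]'; python3 -m creep '[[[0,0,-25],0,0],[[0,0,-40],0,0],[[0,0,-40],0,0],[[0,0,-40],0,0]]'
```

```text
clock: 10.0
position: [469.9, 248.5, 89.7]
tool_rot: [-1.97, -2.446, -0.01]
force: [0.2, 1.6, 0.3]
opening: 0.007
gripper_force: 0.0
clock: 10.4
position: [471.7, 246.9, 47.5]
tool_rot: [-1.972, -2.444, -0.003]
force: [-0.4, -0.0, -0.8]
opening: 0.007
gripper_force: 0.0
```

```bash
python3 -c "from h import *;comp('c2.png')"
```

```text
(no output)
```

View pics/c2.png

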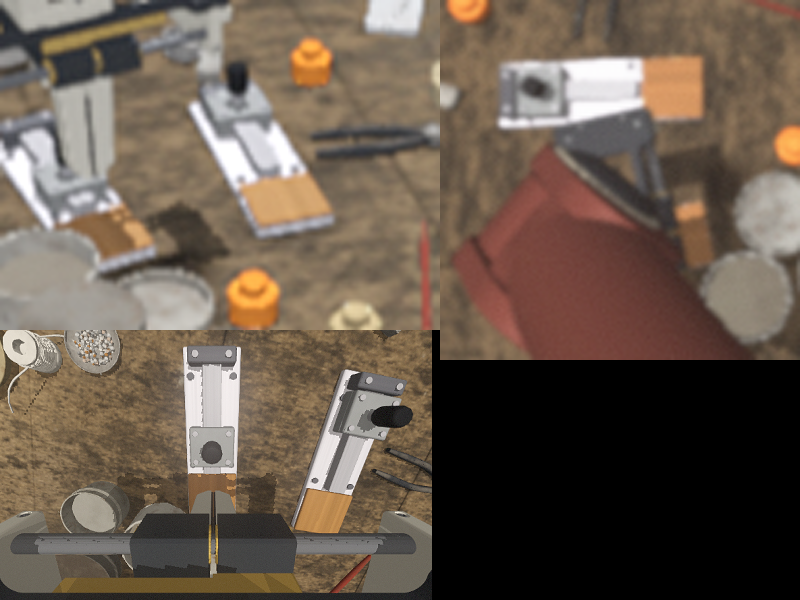

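The top view shows rail 2's carriage against its stop. The fingers are lined up behind knob 1 at wrist (211,453). Pushing along the rail.

```bash
python3 -m creep '[[[-2,10,0],0,0],[[-4,19,0],0,0],[[-5,24,0],0,0],[[-6,28,0],0,0]]'; python3 -m creep '[[[-1,4,0],0,0],[[-2,8,0],0,0],[[-2.5,12,0],0,0]]'; python3 -m creep '[[[-1,4,0],0,0],[[-1,6,0],0,0],[[-1,6,0],0,0]]'
```

```text
clock: 10.95
position: [465.6, 273.8, 47.4]
tool_rot: [1.973, 2.444, -0.0]
force: [0.2, -2.0, 1.3]
opening: 0.007
gripper_force: 0.8
clock: 11.25
position: [463.1, 285.0, 47.1]
tool_rot: [1.975, 2.443, -0.001]
force: [0.5, -1.9, 1.3]
opening: 0.007
gripper_force: 0.9
clock: 11.55
position: [461.7, 291.9, 47.1]
tool_rot: [-1.973, -2.444, -0.0]
force: [-0.4, -0.5, 0.8]
opening: 0.001
gripper_force: 0.2
```

```bash
python3 -m creep '[[[-0.5,3,0],0,0],[[-1.5,6,0],0,0],[[-2,9,0],0,0]]'; python3 -m creep '[[[-0.5,3,0],0,0],[[-1,5,0],0,0],[[-1,5,0],0,0]]'
```

```text
clock: 11.85
position: [461.3, 293.7, 46.9]
tool_rot: [1.974, 2.435, -0.015]
force: [2.4, -12.9, 7.6]
opening: 0.005
gripper_force: 6.3
clock: 12.15
position: [461.2, 293.9, 46.8]
tool_rot: [1.975, 2.429, -0.024]
force: [2.3, -14.9, 9.3]
opening: 0.003
gripper_force: 8.0
```

Rail 1 (x≈462) binds: over 15 N at knob y≈+18 mm, so it is the rejected one. Backing off and going above the larger weight.

```bash
python3 -m creep '[[[5,-30,0],0,0],[[6,-35,40],0,0],[[10,-45,80],0,0.2],[[40,-90,90],8,0.5],[[70,-135,90],16,0.5],[[100,-175,90],24,0.5],[[125,-205,90],32,0.5],[[135,-223,90],38,0.5]]'; python3 -m creep '[[[0,0,0],0,0.55],[[0,0,0],0,0.55]]'
python3 - <<'E'
from h import *
s=eyes.snapshot('wrist');st=readout.observe();save(s,'w4.png')
print(st['q'],st['position'],st['tool_rot'])
for z in (30,15):
  for d in nets.trace(s,'weight_mid')[:4]:
    uv=np.array(d['position'])*[640,400];ys,xs=np.nonzero(d['mask']);print(z,d['score'],uv.round(),at(s,uv,z,st),xs.min(),xs.max(),ys.min(),ys.max(),s['img'][d['mask']].mean(0).round())
knobs('weight_mid','top',15)
E
```

```text
clock: 12.95
position: [597.6, 76.9, 136.6]
tool_rot: [1.075, 2.949, -0.0]
force: [0.2, 0.6, 0.5]
opening: 0.47
gripper_force: 0.0
clock: 13.15
position: [593.6, 83.7, 137.0]
tool_rot: [-1.073, -2.951, -0.003]
force: [0.7, 0.1, -0.1]
opening: 0.547
gripper_force: 0.0
[ 0.18237171  0.68338083 -0.60360415  1.65705104  0.45471941  0.94538567
  0.28908347] [593.16827938  84.97229081 137.2856892 ] [-1.06858248 -2.95283186 -0.00329234]
30 0.66 [324. 139.] [551.  130.9  30. ] 310 341 124 155 [248. 162.  37.]
30 0.62 [320. 208.] [600.2  85.3  30. ] 307 336 193 225 [139. 117.  79.]
30 0.56 [634.  47.] [661.6 383.8  30. ] 630 639 34 64 [129.  69.  13.]
15 0.66 [324. 139.] [552.  130.7  15. ] 310 341 124 155 [248. 162.  37.]
15 0.62 [320. 208.] [603.9  82.6  15. ] 307 336 193 225 [139. 117.  79.]
15 0.56 [634.  47.] [668.6 397.2  15. ] 630 639 34 64 [129.  69.  13.]
[593.2  85.  137.6] [-0.6 -0.4 -0.2]
weight_mid 0.43 [446.8 206. ] [ 569.3 -208.8   15. ] bbox 437 450 202 213
weight_mid 0.42 [208.4 166.7] [680.5 420.9  15. ] bbox 203 216 160 173
```

View pics/w4.png

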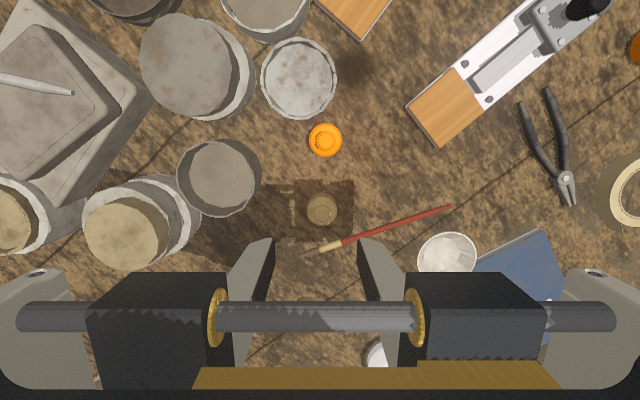

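Wrist view: brass weight at (320,208) in the gripper's shadow, orange one at (325,139), brush at (310–450, 205–252) clear of both fingers. Next I'll centre and descend partway.

```bash
python3 -m creep '[[[5,-1,-20],0,0.55],[[10,-2,-50],0,0.55],[[10,-2,-72],0,0.55],[[10,-2,-72],0,0.55],[[10,-2,-72],0,0.55]]'
python3 - <<'E'
from h import *
s=eyes.snapshot('wrist');st=readout.observe()
print(st['position'],st['tool_rot'])
T=np.eye(4);T[:3,:3]=R.from_rotvec(st['tool_rot']).as_matrix();T[:3,3]=st['position'];s['world_to_cam']=np.linalg.inv(T@np.array(s['mount']))
for d in nets.trace(s,'weight_mid')[:4]:
    uv=np.array(d['position'])*[640,400];ys,xs=np.nonzero(d['mask']);print(d['score'],uv.round(),at(s,uv,15),at(s,uv,24),xs.min(),xs.max(),ys.min(),ys.max(),s['img'][d['mask']].mean(0).round())
th=np.linspace(0,6.28,40)
for c in [(603,83)]:
    P=np.array([sproj(np.array([c[0]+16*np.cos(t),c[1]+16*np.sin(t),z]),s) for t in th for z in(0,24)]);print(c,P.min(0),P.max(0))
E
```

```text
clock: 13.9
position: [604.0, 81.5, 65.6]
tool_rot: [-1.069, -2.954, -0.001]
force: [0.4, 0.1, 0.8]
opening: 0.549
gripper_force: 0.0
[604.68956442  81.51307889  66.41709041] [1.06907080e+00 2.95263453e+00 2.25491707e-03]
0.62 [316. 222.] [605.3  81.4  15. ] [602.8  83.5  24. ] 298 336 203 244 [148. 126.  86.]
0.61 [323. 133.] [554.9 130.1  15. ] [554.4 130.2  24. ] 300 343 111 155 [248. 165.  37.]
(603, 83) [295.1 195.2] [336.4 242. ]
```

```bash
python3 -m creep '[[[0,1,-20],0,0.55],[[0,1,-38],0,0.55],[[0,1,-44],0,0.55],[[0,1,-44],0,0.55],[[0,1,-44],0,0.55]]';python3 -m creep '[[[0,0,-2],0,0.55],[[0,0,-3],0,0.55],[[0,0,-3],0,0.55]]'; python3 - <<'E'
from h import *
s=eyes.snapshot('side');st=readout.observe()
save(s,'s5.png')
y=st['tool_rot'];A=R.from_rotvec(y).as_matrix()
for k in (-33,33):
    p=np.array(st['position'])+A[:,1]*k
    print(sproj(p-[0,0,17],s),sproj(p-[0,0,3],s),p.round())
print('weight foot',sproj(np.array([604,82,0]),s),sproj(np.array([604,82,30]),s))
E
```

```text
clock: 14.5
position: [605.0, 81.7, 22.4]
tool_rot: [1.07, 2.952, 0.002]
force: [-0.6, 0.7, 0.0]
opening: 0.55
gripper_force: 0.0
clock: 14.8
position: [604.3, 81.3, 18.4]
tool_rot: [1.071, 2.953, 0.0]
force: [0.2, 0.3, -0.8]
opening: 0.552
gripper_force: 0.0
[329.8 230.9] [329.9 226.2] [583.  56.  18.]
[340.  214.2] [340.3 209.6] [625. 107.  18.]
weight foot [334.8 222.6] [335.2 212.5]
```

```bash
python3 -m creep '[[[0,0,-1],0,0.55],[[0,0,-2],0,0.55],[[0,0,-2],0,0.55]]';python3 -m creep '[[[0,0,-1],0,0.55],[[0,0,-2],0,0.55],[[0,0,-2],0,0.55]]'
```

```text
clock: 15.15
position: [604.0, 81.3, 16.0]
tool_rot: [-1.071, -2.953, 0.0]
force: [-0.3, -0.4, 0.0]
opening: 0.548
gripper_force: 0.0
clock: 15.45
position: [604.0, 81.3, 13.9]
tool_rot: [-1.071, -2.953, 0.0]
force: [-0.4, 0.6, 0.1]
opening: 0.55
gripper_force: 0.0
```

No contact at nominal tip height −3 mm, so the tip offset really is smaller. Creeping lower.

```bash
python3 -m creep '[[[0,0,-1.5],0,0.55],[[0,0,-3],0,0.55],[[0,0,-3],0,0.55]]';python3 -m creep '[[[0,0,-1],0,0.55],[[0,0,-2],0,0.55],[[0,0,-2],0,0.55]]'
```

```text
clock: 15.75
position: [603.9, 81.2, 10.8]
tool_rot: [-1.071, -2.953, 0.001]
force: [0.3, -0.5, 0.6]
opening: 0.553
gripper_force: 0.0
clock: 16.05
position: [604.1, 81.3, 9.0]
tool_rot: [-1.071, -2.953, 0.0]
force: [-0.1, 0.4, -0.3]
opening: 0.548
gripper_force: 0.0
```

```bash
python3 -m creep '[[[0,0,0],0,0.4],[[0,0,0],0,0.3],[[0,0,0],0,0.15],[[0,0,0],0,0.15],[[0,0,0],0,0.15],[[0,0,0],0,0.15]]'; python3 -m creep '[[[0,0,5],0,0.15],[[0,0,10],0,0.15],[[0,0,10],0,0.15]]'
```

```text
clock: 16.65
position: [604.4, 81.6, 9.2]
tool_rot: [1.071, 2.953, 0.001]
force: [0.9, 1.5, 0.1]
opening: 0.325
gripper_force: 30.0
clock: 16.95
position: [604.4, 81.3, 19.9]
tool_rot: [1.071, 2.953, 0.001]
force: [0.2, 0.8, -1.2]
opening: 0.325
gripper_force: 30.0
```

```bash
python3 -m creep '[[[0,0,40],0,0.15],[[0,0,85],-4,0.15],[[-15,20,95],-12,0.15],[[-45,55,95],-20,0.15],[[-75,90,95],-28,0.15],[[-105,120,95],-36,0.15],[[-125,145,95],-44,0.15],[[-129,149,95],-52,0.15]]'; python3 -m creep '[[[0,0,0],-5,0.15],[[0,0,0],-5,0.15],[[0,0,0],-5,0.15]]'
python3 - <<'E'
from h import *
st=readout.observe();print(st['position'],st['tool_rot'],st['opening'])
s=eyes.snapshot('wrist')
for d in nets.trace(s,'rail_a')[:3]:
    ys,xs=np.nonzero(d['mask']);print(d['score'],cv2.minAreaRect(np.array([at(s,(x,y),12,st)[:2] for x,y in zip(xs[::5],ys[::5])],np.float32)))
E
```

```text
clock: 17.75
position: [471.0, 235.3, 114.7]
tool_rot: [-2.251, -2.186, -0.001]
force: [0.3, -0.3, -2.3]
opening: 0.324
gripper_force: 30.0
clock: 18.05
position: [475.1, 230.1, 114.2]
tool_rot: [2.348, 2.086, -0.0]
force: [0.2, -0.2, -1.9]
opening: 0.318
gripper_force: 30.0
[475.07720946 230.08620252 114.17698608] [ 2.34846211e+00  2.08643265e+00 -4.84594078e-04] 0.3175732534568639
0.73 ((604.7899780273438, 300.49249267578125), (64.18962860107422, 178.4770965576172), 1.8867136240005493)
0.62 ((461.14154052734375, 293.07867431640625), (55.70941925048828, 179.20098876953125), 12.163244247436523)
```

```bash
python3 -m creep '[[[-0.5,1,-30],0,0.15],[[-0.5,1,-60],0,0.15],[[-0.5,1,-80],0,0.15],[[-0.5,1,-88],0,0.15],[[-0.5,1,-90],0,0.15],[[-0.5,1,-90],0,0.15]]'; python3 -m creep '[[[0,0,-1],0,0.15],[[0,0,-2],0,0.15],[[0,0,-2],0,0.15]]'
```

```text
clock: 18.75
position: [475.2, 231.5, 24.6]
tool_rot: [-2.351, -2.084, -0.001]
force: [-0.3, -0.1, -1.5]
opening: 0.317
gripper_force: 30.0
clock: 19.05
position: [475.0, 231.4, 22.7]
tool_rot: [2.35, 2.084, 0.002]
force: [-0.0, -0.2, -2.0]
opening: 0.323
gripper_force: 30.0
```

```bash
python3 -m creep '[[[0,0,-1],0,0.15],[[0,0,-1.3],0,0.15],[[0,0,-1.3],0,0.15]]'; python3 -m creep '[[[0,0,-0.5],0,0.15],[[0,0,-0.7],0,0.15],[[0,0,-0.7],0,0.15]]'
```

```text
clock: 19.35
position: [474.8, 231.4, 21.2]
tool_rot: [2.35, 2.084, 0.001]
force: [-0.2, -1.4, 1.3]
opening: 0.325
gripper_force: 30.0
clock: 19.65
position: [474.8, 231.4, 21.1]
tool_rot: [2.35, 2.084, 0.001]
force: [-2.0, -1.4, 6.6]
opening: 0.322
gripper_force: 30.0
```

Contact with the pad. Releasing and retreating upward.

```bash
python3 -m creep '[[[0,0,0.7],0,0.35],[[0,0,0.7],0,0.45],[[0,0,0.7],0,0.5],[[0,0,0.7],0,0.5],[[0,0,0.7],0,0.5]]'; python3 -m creep '[[[0,0,5],0,0.5],[[0,0,15],0,0.5],[[0,0,35],0,0.5],[[0,0,70],0,0.5],[[0,-30,110],0,0.5],[[0,-75,130],0,0.5],[[0,-115,140],0,0.5],[[0,-115,140],0,0.5]]'
python3 - <<'E'
from h import *
st=readout.observe();s=eyes.snapshot('wrist');print(st['position'])
for d in nets.trace(s,'weight_mid')[:4]:
    uv=np.array(d['position'])*[640,400];ys,xs=np.nonzero(d['mask']);print(round(d['score'],2),uv.round(),at(s,uv,27,st),xs.min(),xs.max(),ys.min(),ys.max(),s['img'][d['mask']].mean(0).round())
for d in nets.trace(s,'knob_a')[:3]:
    uv=np.array(d['position'])*[640,400];print(round(d['score'],2),at(s,uv,48,st))
knobs('weight_mid',z=27);knobs('small_weight_mid','top',11)
E
```

```text
clock: 20.15
position: [474.6, 231.3, 20.7]
tool_rot: [-2.35, -2.084, 0.0]
force: [0.4, -0.0, -0.5]
opening: 0.496
gripper_force: 0.0
clock: 20.95
position: [475.9, 109.2, 163.0]
tool_rot: [2.358, 2.068, -0.0]
force: [0.4, 0.5, -0.4]
opening: 0.5
gripper_force: 0.0
[475.92911543 109.19264927 162.97709202]
0.65 [383. 162.] [550.7 134.6  27. ] 366 399 150 181 [230. 147.  36.]
0.65 [430. 267.] [596.8   5.2  27. ] 419 443 262 271 [43. 39. 35.]
0.64 [298.  76.] [474.2 229.3  27. ] 281 313 59 95 [203. 178. 129.]
0.69 [453.6 287.6  48. ]
[474.4 117.7 161.1] [-0.2  0.3 -0.2]
weight_mid 0.83 [362.6 325.3] [ 552.6 -214.3   27. ] bbox 357 375 315 336
weight_mid 0.76 [351.4 248.7] [599.1 -36.9  27. ] bbox 344 357 241 257
weight_mid 0.59 [307.5 211.3] [545.5 107.9  27. ] bbox 302 315 204 219
weight_mid 0.53 [266.1 188.4] [470.9 225.5  27. ] bbox 262 273 183 196
[474.2 118.  160.7] [-0.4  0.2 -0.1]
small_weight_mid 0.44 [371.  159.4] [697.  -13.2  11. ] bbox 366 375 157 166
```

```bash
python3 -m creep '[[[0,0,0],0,0.5],[[0,0,0],0,0.5],[[0,0,0],0,0.5]]'; python3 - <<'E'
from h import *
st=readout.observe();s=eyes.snapshot('wrist');save(s,'w6.png')
T=np.eye(4);T[:3,:3]=R.from_rotvec(st['tool_rot']).as_matrix();T[:3,3]=st['position'];s['world_to_cam']=np.linalg.inv(T@np.array(s['mount']))
for l in('knob_a','weight_mid'):
  for d in nets.trace(s,l)[:4]:
    uv=np.array(d['position'])*[640,400];ys,xs=np.nonzero(d['mask']);print(l,round(d['score'],2),uv.round(),at(s,uv,27),at(s,uv,48),xs.min(),xs.max(),ys.min(),ys.max())
dy=np.array([-.211,.977,0]);c=np.array([461.3,292.8,0])
for y in(-7,18,50):print(y,sproj(c+dy*y+[0,0,36],s),sproj(c+dy*y+[0,0,60],s))
knobs('knob_a',z=48);knobs('knob_a','top',48)
s=eyes.snapshot('side')
for y in(-7,18,50):print(y,sproj(c+dy*y+[0,0,48],s))
E
```

```text
clock: 21.6
position: [474.5, 116.7, 160.7]
tool_rot: [-2.349, -2.085, 0.0]
force: [-0.1, -0.1, 0.4]
opening: 0.499
gripper_force: 0.0
knob_a 0.75 [272.   6.] [455.9 297.9  27. ] [457.8 290.7  48. ] 249 301 0 26
weight_mid 0.94 [386. 173.] [550.2 133.   27. ] [545.6 137.3  48. ] 370 401 158 189
weight_mid 0.76 [301.  84.] [473.4 229.6  27. ] [474.  227.2  48. ] 285 318 67 103
-7 [280.3  16. ] [276.9   5.9]
18 [270.  -15.3] [265.4 -28.8]
50 [255.9 -57.8] [249.6 -76.3]
[474.6 116.3 160.8] [0.6 0.2 0.9]
knob_a 0.6 [256.5 172.7] [456.3 270.9  48. ] bbox 245 265 163 183
knob_a 0.55 [303.5 157.8] [589.8 309.6  48. ] bbox 296 313 147 167
[474.7 116.3 160.9] [ 0.3  0.8 -0.7]
knob_a 0.67 [234.3 192.6] [605.4 341.9  48. ] bbox 225 240 187 203
knob_a 0.62 [250.1 248. ] [464.9 299.5  48. ] bbox 239 256 242 259
-7 [258.1 169.3]
18 [254.5 164.8]
50 [250.1 159.3]
```

```bash
python3 -c "from cell import arm;print(arm.finish_job())"
```

```text
the job is handed in; nothing more can be done
None
```

I pushed both carriages as far as they go. The rail nearer the robot (x ≈ 461 mm) binds with its knob at about y = +18 mm, so I stood the larger brass weight on its pad, let go and handed the job in at about 22 s; the other rail reaches its end stop and the smaller weight was not touched.

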